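# Show the tip of a tube to the inspection camera

## Robot

A 6-joint arm with a two-finger parallel gripper is mounted at the origin on the work surface. World frame = base frame: x ahead of the robot, y to its left, z up, the work surface at z = 0. Lengths are in m, angles in degrees, forces in N, time in s.
With the tool pointing down it reaches from about 0.35 to 0.875 m from the base axis. Payload 4.2 kg.
Tool frame: the origin (TCP) lies at the very end of the fingers, on their centre line; the grasp point (between the pads) lies r.pinch_z behind it (r.pinch_z is the distance from the TCP to the grasp point, in m); y points along the fingers, z is the direction in which the jaws open and shut, and the axes are right-handed (so a half turn about y gives the same grasp; the last joint's range is limited). The gripper opens to 87 mm and grips with 3 to 60 N. Pads are 19 mm wide; open, the fingers measure 117 mm over their backs; the gripper's body (75 mm by 190 mm) begins 51 mm behind the grasp point.
Start: joints at [85.004, 22.042, 0.453, 0, -68.411, -14.817], TCP at [0.212, 0.588, 0.223] pointing down, gripper open.
Joint ranges: [-179.83, 179.83], [-69.29, 118.12], [-61.27, 80.66], [-181.25, 117.63], [-171.15, -9.14], [-177.46, 177.46]. Speed limits (degrees/s): [159.86, 159.86, 180, 180, 180, 180].

## Interface

Orientations are given as a 3x3 rotation matrix whose columns are the frame's x, y, z axes.
In Python, from station import sense, capture, camera_params, r gives the robot as it stands.
- The arm moves only by the tool move_arm, never from a script. Its argument "increments" is text: rows parted by semicolons, each of 7 numbers parted by spaces: the closure, from -1 (fully open) to 1 (shut), so that 0 is half open, then the shift along the tool's x, y, z in m, then the turn, a rotation vector about the tool's x, y, z in rad. In form: hand x y z wx wy wz; .... A call has 1 to 8 rows; each row is the pose to reach, as a shift and turn from the pose commanded when the call began, along the tool's axes at that moment; what a row does not reach only later rows make up. A row lasts 1/10 s, in which the tool goes at most 50 mm and 8.59 degrees, less where a joint would pass 70% of its speed; a pose out of reach is approached as far as the arm can. A call with a gripper value outside its range is refused whole. The fingers move at their own pace and stop on an object; the grip force is fixed at half the most. Time passes only in rows, so rows that repeat a pose let the fingers close. It gives the time, the measured TCP pose, the force and the opening at its end, in the units of the state.
- sense(): the state, without advancing time (a new reading comes with each control period).
- capture(name): name is "scene" or "top" or "wrist"; returns (picture, depth): 420x560x3 uint8, red, green, blue; 420x560 float32, m along the optical axis (not along the pixel's ray), 0 where there is no reading.
- camera_params(name): a dict with "fx", "fy", "cx", "cy" (pixels), "xyz" and "orientation" of the camera in the world. Camera axes: x right, y down, z forward; pixel columns grow to the right and rows downward; lengths in m; the calibration is good to about 2 mm. A picture is of the moment at which its call begins: read the wrist's pose just before it. camera_params takes no time and is no camera call; for the wrist camera it gives the pose at the moment of the call.
- r.finish_job(): hands the job in, once; it reports no verdict.
The state is a dict: "time_s": time; "joints": joint angles; "joint_velocities": joint speeds; "effort": joint torques, N m; "tcp_pos": TCP position; "ee_rot": TCP orientation; "wrist_force": force on the tool from outside, world axes, zero at the start; "moment": the same for the moment, N m; "gripper_width": opening from 0.0 (shut) to 1.0 (fully open).
Only numpy, scipy, OpenCV 4.12 (cv2) and the standard library are available. Lean on these libraries where they do the work, as an engineer would, in place of code of your own. Each camera call takes 0.05 s, during which the arm holds its last target.

## Task

Take the one long tube out of the sample carousel and hold it up to the inspection camera so that its tip can be checked for cracks: the tip centred in front of the lens, about 5 cm away from it, with the tube pointing straight at the lens (in line with the direction the lens looks). Finish while holding it there, still, in the gripper; do not put it down or let go. Do not bump the camera or its stand, and leave the short tubes, the bottle and the tip box alone.

Things in the scene. Friction and masses are not known exactly. Their poses are not given: they have to be found in the camera images.
- long_tube: The tube to show: rigid white plastic, 120 mm long, about 25 g. Body 17 mm in diameter, tapering over the lowest 22 mm to a blunt 8 mm tip; on top a grey ribbed screw cap 22 mm in diameter and 16 mm high (from 104 to 120 mm above the tip), firmly fixed. Origin: centre of the tip's end; z runs along the tube from tip to cap. It stands loosely (may lean up to 3 degrees) in a carousel sleeve, its tip 11 mm above the table, its cap top about 131 mm above the table.
- short_tube_a: A short white tube with a grey stopper, standing in another sleeve; to be left there. 75 mm long, body 17 mm in diameter, stopper 20 mm in diameter, its top 86 mm above the table. Origin: centre of its underside; z along the tube, upward.
- short_tube_b: A second short tube, the same as short_tube_a, in another sleeve.
- carousel: The sample carousel, fixed to the table: grey round base 176 mm in diameter and 8 mm thick, six upright open aluminium sleeves evenly spaced on a 60 mm radius (inner diameter about 19.5 mm, outer 26 mm, sleeve floor 11 mm and rim 50 mm above the table), hub in the middle with a knob 46 mm high. It does not turn. Three sleeves hold a tube, three are empty. Origin: centre of its underside; z up; one sleeve lies on its +x axis.
- stand: The stand of the inspection camera, fixed to the table: dark base plate 120 x 110 x 12 mm with a steel post (16 mm in diameter, top 202 mm above the table) 47 mm from the centre on its +x side. Origin: centre of the plate's underside; z up; the lens is on the -x side of the post and looks up and towards the stand's -x.
- lens (a point): Centre of the front glass of the inspection camera's lens, 36 mm in diameter, black, on a white housing 38 x 38 mm that reaches 56 mm back from the glass. The z axis is the direction in which the lens looks: up and towards the stand's -x, 35 degrees from vertical. The lens is 15 mm on the -x side of the stand's origin and 90 to 160 mm above the table, as the head has been clamped on the post.
- bottle: A reagent bottle standing on the table, 60 mm in diameter and 115 mm high; to be left alone. Origin: centre of its underside.
- tip_box: A box of pipette tips, 85 x 120 mm and 56 mm high, on the table; to be left alone. Origin: centre of its underside.
Not all that is in view belongs to the job. What is shaped like the long_tube but orange or purple is not meant.

How it is judged (in metres and radians):
On the way:
1. the long tube is lifted clear of its sleeve in the gripper (height (world z) of long_tube above 0.055 m and contact force between long_tube and the fingers above 1 N and contact force between long_tube and carousel below 0.1 N), for 0.2 s.
At the end, for the whole second after the job is handed in: The gripper holds the long tube still (under 20 mm/s) and nothing else carries it; its tip is 30 to 70 mm in front of the lens glass, within 15 mm of the lens axis in each direction across it, and the tube is in line with the lens axis within 0.2 rad, cap end away from the lens (z of long_tube in the frame of lens between 0.03 and 0.07 m and x of long_tube in the frame of lens between -0.015 and 0.015 m and y of long_tube in the frame of lens between -0.015 and 0.015 m and angle between the z axis of long_tube and the z axis of lens, either way round below 0.2 rad and angle between long_tube's own z axis and vertical below 1.2 rad and contact force between long_tube and the fingers above 1 N and contact force between long_tube and stand below 0.1 N and contact force between long_tube and carousel below 0.1 N and linear speed of long_tube below 0.02 m/s); the arm keeps its last pose, push and grip.
It fails at once if the camera or its stand is bumped (contact force between stand and the arm above 2 N or contact force between stand and the fingers above 2 N or contact force between stand and long_tube above 2 N or distance of lens from where it was at the start of the episode above 0.008 m).
It fails at once if a short tube is taken out, shifted or knocked over (distance of any of short_tube_a, short_tube_b from where it was at the start of the episode above 0.02 m).
It fails at once if the bottle or the tip box is moved or knocked over (distance of any of bottle, tip_box from where it was at the start of the episode above 0.02 m or angle between bottle's own z axis and vertical above 0.4 rad).
It also fails if it takes over 35 s, if anything falls off the work surface, if the arm or the gripper's body presses on something with over 40 N, if the wrist force passes 120 N, or if a joint passes its speed limit or range.

## Working session

There is one attempt and no reset: what is moved stays moved. The work goes in short steps, Python scripts to look and compute and a tool call to move; the robot and the scene stay as the last step left them, time stands still between calls to the robot, and variables do not carry over. Pictures are saved under pics/ and viewed, and the job is handed in when it is done.

Besides the shell and the picture viewer there is one more tool, called after "Request:" by a JSON object that holds its "api" and its "payload", one argument or row to a line. move_arm: Moves the arm, as the interface text tells. Its arguments: {"type":"object","properties":{"increments":{"type":"string"}},"required":["increments"]}

```bash
ls; mkdir -p pics
python3 - <<'E'
from station import *
import cv2,numpy as np
s=sense();print({k:np.round(v,3).tolist() for k,v in s.items()});print(r.pinch_z,[a for a in dir(r) if a[0]!='_'])
for n in("scene","top","wrist"):
    p=camera_params(n);print(n,p)
    im,d=capture(n);np.savez(f"pics/{n}0.npz",im=im,d=d,**{k:np.array(v) for k,v in p.items()})
    cv2.imwrite(f"pics/{n}0.png",im[:,:,::-1])
E
```

```text
pics
{'time_s': 0.0, 'joints': [85.005, 22.091, 0.38, -0.031, -68.411, -14.818], 'joint_velocities': [0.013, 0.017, 0.026, -0.032, -0.008, 0.018], 'effort': [0.0, -39.066, 18.74, 4.22, 0.011, -0.0], 'tcp_pos': [0.212, 0.587, 0.221], 'ee_rot': [[-0.941, -0.001, -0.339], [0.339, -0.002, -0.941], [-0.0, -1.0, 0.002]], 'wrist_force': [-0.167, -0.088, -0.193], 'moment': [-0.062, 0.013, 0.024], 'gripper_width': 1.003}
0.0187 ['PlanningError', 'finish_job', 'pinch_z']
scene {'fx': 390.0660398839059, 'fy': 390.0660398839059, 'cx': 277.04500953246475, 'cy': 202.6652435877412, 'xyz': array([ 1.13085894, -0.13597182,  0.46590215]), 'orientation': array([[ 0.19158907,  0.54488251, -0.81633123],
       [ 0.98124965, -0.12417096,  0.14741335],
       [-0.02104168, -0.82926752, -0.55845558]])}
top {'fx': 490.5156880121035, 'fy': 490.5156880121035, 'cx': 274.58401731469814, 'cy': 200.9821732223345, 'xyz': array([ 0.52293342, -0.03774107,  1.17217343]), 'orientation': array([[ 1.24796881e-04, -9.97171171e-01,  7.51640935e-02],
       [-9.99663299e-01,  1.82591745e-03,  2.58834639e-02],
       [-2.59474874e-02, -7.51420159e-02, -9.96835195e-01]])}
wrist {'fx': 373.72603313663404, 'fy': 373.72603313663404, 'cx': 280.3763070291713, 'cy': 210.58147270881355, 'xyz': array([0.28042174, 0.56460182, 0.38341839]), 'orientation': array([[-0.34012462, -0.90681057, -0.24901773],
       [-0.94037824,  0.32854637,  0.08801165],
       [ 0.00200398,  0.26410579, -0.96449164]])}
```

View pics/scene0.png

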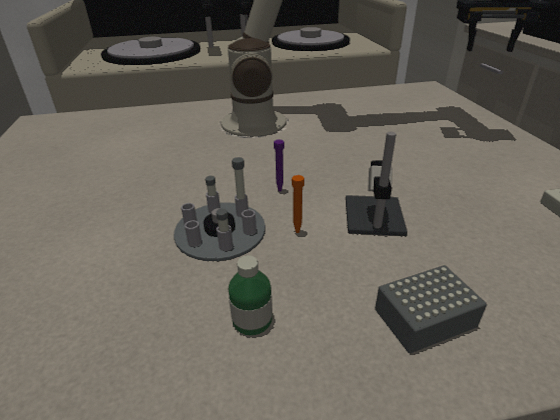

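View pics/top0.png

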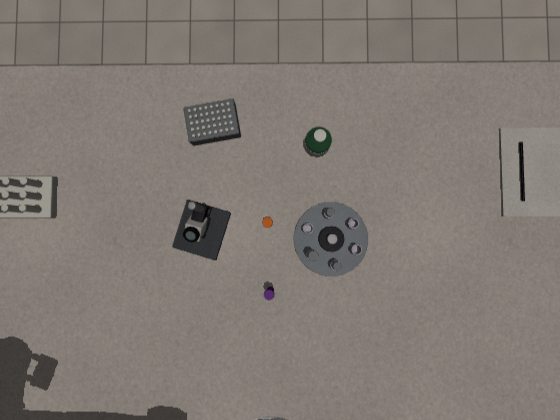

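View pics/wrist0.png

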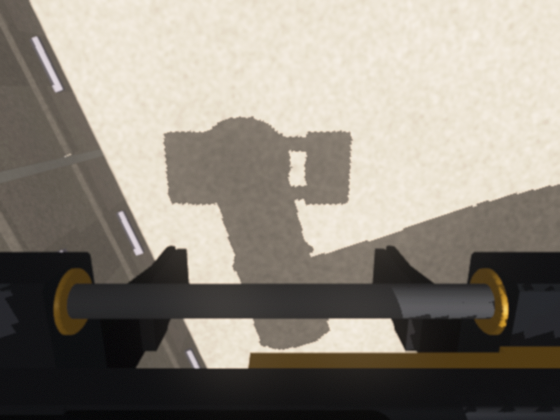

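```bash
cat > h.py <<'E'
import numpy as np,cv2
def load(n):
    z=np.load(f"pics/{n}.npz");return z
def pts(z):
    d=z['d'];v,u=np.mgrid[:420,:560]
    P=np.stack([(u-z['cx'])/z['fx']*d,(v-z['cy'])/z['fy']*d,d],-1)
    W=P@z['orientation'].T+z['xyz']; W[d==0]=np.nan; return W
E
python3 - <<'E'
from h import *
z=load('top0');W=pts(z);im=z['im'][:,:,::-1]
c=cv2.resize(im[180:310,160:380],None,fx=3.6,fy=3.6,interpolation=cv2.INTER_CUBIC);cv2.imwrite('pics/topc.png',c)
zs=load('scene0');c=cv2.resize(zs['im'][100:300,150:420,::-1],None,fx=2.9,fy=2.9,interpolation=cv2.INTER_CUBIC);cv2.imwrite('pics/scenec.png',c)
for u,v in[(307,228),(328,212),(352,223),(355,249),(334,264),(310,252),(332,239),(267,222),(269,294),(191,235),(192,206),(318,134),(212,120),(400,300)]:
    print(u,v,W[v,u].round(4))
S=pts(zs)
for u,v in[(238,163),(211,181),(210,200),(240,200),(390,136),(375,165),(382,190)]: print('s',u,v,S[v,u].round(4))
E
```

```text
307 228 [ 0.5464 -0.0841  0.0118]
328 212 [ 0.5802 -0.1278  0.0849]
352 223 [ 0.5581 -0.1902  0.0104]
355 249 [ 0.4971 -0.1967  0.0093]
334 264 [ 0.4661 -0.1397  0.0881]
310 252 [ 0.4934 -0.0854  0.1323]
332 239 [ 0.5206 -0.1399  0.0433]
267 222 [0.5571 0.0058 0.1207]
269 294 [0.404  0.0015 0.1172]
191 235 [0.5293 0.1695 0.1192]
192 206 [0.5865 0.1524 0.1998]
318 134 [ 0.7481 -0.1047  0.1185]
212 120 [0.7979 0.1379 0.047 ]
400 300 [ 0.3775 -0.3022 -0.0023]
s 238 163 [ 0.494  -0.0918  0.1285]
s 211 181 [ 0.4695 -0.1449  0.0831]
s 210 200 [ 0.4711 -0.1517  0.0411]
s 240 200 [ 0.4971 -0.0943  0.0495]
s 390 136 [0.5943 0.1485 0.2002]
s 375 165 [0.5388 0.1568 0.117 ]
s 382 190 [0.5955 0.1483 0.0984]
```

View pics/topc.png

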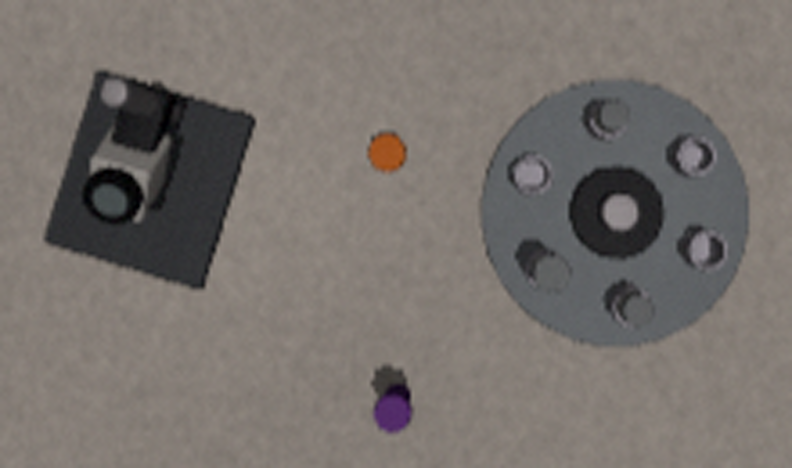

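View pics/scenec.png

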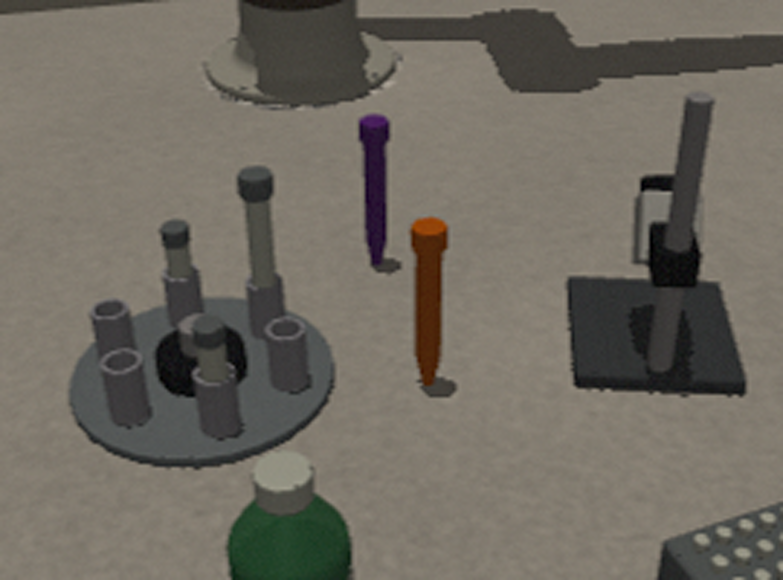

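Run:
```python
from h import *
for n in('top0','scene0'):
    z=load(n);W=pts(z);X,Y,Z=W[...,0],W[...,1],W[...,2]
    def cl(name,m):
        p=W[m];print(n,name,len(p),'med',np.median(p,0).round(4),'min',p.min(0).round(4),'max',p.max(0).round(4),'mid',((p.min(0)+p.max(0))/2).round(4))
    near=np.hypot(X-.494,Y+.088)<.03
    for a,b in((.055,.08),(.08,.11),(.115,.127),(.127,.14)): cl(f'tube {a}',near&(Z>a)&(Z<b)) if (near&(Z>a)&(Z<b)).any() else None
    ns=np.hypot(X-.59,Y-.15)<.02
    cl('posttop',ns&(Z>.19)); 
    cl('table',(abs(X-.4)<.03)&(abs(Y+.05)<.03)&(Z<.02))
    ln=np.hypot(X-.54,Y-.165)<.04
    cl('lens',ln&(Z>.06)&(Z<.16))
    if n=='top0':
        m=ln&(Z>.03)&(Z<.16)
        g=cv2.cvtColor(z['im'],cv2.COLOR_RGB2HSV)
        for v in range(222,248):
            print(v,[f"{int(Z[v,u]*1000)}/{g[v,u,2]}" for u in range(178,212,2)])
        pl=(np.hypot(X-.57,Y-.155)<.1)&(Z>.006)&(Z<.018)&(abs(Y-.155)<.09)
        mm=(np.hypot(X-.57,Y-.155)<.1)&(Z>.006)
        rect=cv2.minAreaRect(np.array([[x,y] for x,y in W[pl][:,:2]],np.float32));print(rect, cv2.boxPoints(rect))
```

```text
top0 tube 0.055 2 med [ 0.4927 -0.0851  0.0656] min [ 0.4914 -0.086   0.0607] max [ 0.4939 -0.0842  0.0705] mid [ 0.4927 -0.0851  0.0656]
top0 tube 0.115 3 med [ 0.487  -0.0877  0.1228] min [ 0.4826 -0.0882  0.1171] max [ 0.4973 -0.0815  0.127 ] mid [ 0.4899 -0.0849  0.1221]
top0 tube 0.127 86 med [ 0.4871 -0.0917  0.131 ] min [ 0.4766 -0.1022  0.1273] max [ 0.4976 -0.0812  0.1354] mid [ 0.4871 -0.0917  0.1313]
top0 posttop 54 med [0.5885 0.1522 0.2016] min [0.582  0.1459 0.1905] max [0.5964 0.1606 0.2076] mid [0.5892 0.1533 0.199 ]
top0 table 659 med [ 4.002e-01 -5.080e-02  2.000e-04] min [ 0.37   -0.0794 -0.0071] max [ 0.4287 -0.0201  0.0083] mid [ 0.3994 -0.0497  0.0006]
top0 lens 532 med [0.5465 0.1627 0.1121] min [0.5163 0.1424 0.0671] max [0.5797 0.1881 0.1302] mid [0.548  0.1652 0.0987]
222 ['1/129', '10/51', '10/49', '14/50', '116/73', '115/106', '113/104', '109/106', '108/104', '107/104', '103/93', '106/77', '102/77', '100/102', '80/55', '14/22', '13/49']
223 ['-2/130', '14/54', '11/47', '10/52', '123/116', '115/111', '118/106', '117/105', '110/106', '112/104', '109/103', '1
[... 336 characters left out ...]
5', '115/107', '117/106', '115/104', '96/65', '13/36', '13/22', '16/52']
226 ['15/91', '14/50', '14/46', '13/49', '119/134', '119/104', '119/78', '121/108', '121/114', '121/126', '118/107', '119/105', '117/95', '94/61', '8/33', '14/23', '12/52']
227 ['10/64', '11/51', '15/47', '7/51', '117/99', '127/26', '125/8', '123/28', '122/80', '116/125', '117/135', '118/123', '114/83', '90/61', '13/28', '10/37', '10/52']
228 ['6/55', '10/48', '10/47', '112/54', '124/21', '127/5', '130/6', '129/16', '125/5', '118/74', '117/142', '119/135', '111/69', '82/60', '10/28', '14/50', '12/53']Traceback (most recent call last):
  File "<stdin>", line 17, in <module>
ValueError: cannot convert float NaN to integer
```

Run:
```python
from h import *
z=load('top0');W=pts(z);W=np.nan_to_num(W,nan=-1);X,Y,Z=W[...,0],W[...,1],W[...,2]
pl=(np.hypot(X-.57,Y-.155)<.1)&(Z>.006)
pl=cv2.morphologyEx(pl.astype(np.uint8),cv2.MORPH_OPEN,np.ones((3,3)))>0
pl&=(Z<.018)
rect=cv2.minAreaRect(W[pl][:,:2].astype(np.float32));print(rect, cv2.boxPoints(rect))
V=cv2.cvtColor(z['im'],cv2.COLOR_RGB2HSV)[...,2]
c=z['im'][215:255,170:215,::-1];cv2.imwrite('pics/lens.png',cv2.resize(c,None,fx=14,fy=14,interpolation=cv2.INTER_NEAREST))
# lens plane fit: plane with dir unknown, points near lens
a=np.deg2rad(35)
m=(abs(np.mgrid[:420,:560][1]-191)<6)&(abs(np.mgrid[:420,:560][0]-235)<6)&(Z>.09)
p=W[m];c0=np.median(p,0);A=np.c_[p[:,:2],np.ones(len(p))];k=np.linalg.lstsq(A,p[:,2],rcond=None)[0];n=np.array([-k[0],-k[1],1]);n/=np.linalg.norm(n);print(len(p),c0,n)
```

```text
((0.5445874929428101, 0.16764169931411743), (0.11088447272777557, 0.11995657533407211), 73.41388702392578) [[0.4712785  0.13162749]
 [0.58624387 0.09738515]
 [0.6178965  0.20365591]
 [0.5029311  0.23789825]]
119 [0.52926659 0.16951291 0.11837771] [-0.55523029  0.1291767   0.82160374]
```

View pics/lens.png

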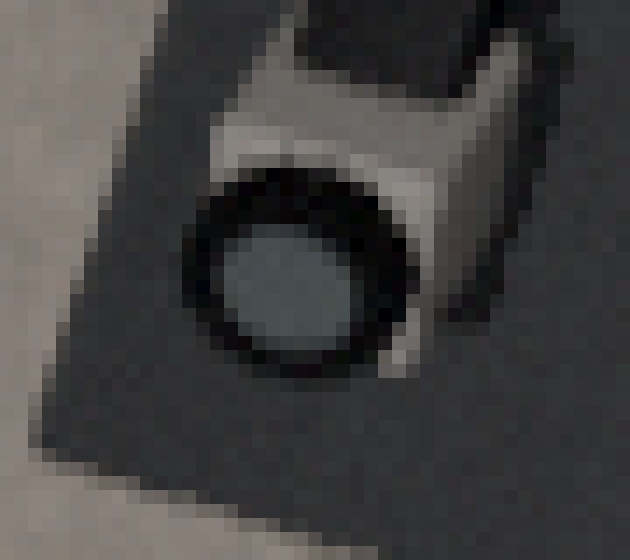

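```bash
cat >> h.py <<'E'
from scipy.spatial.transform import Rotation as Ro
d=np.array([-.549,.164,.819]);d/=np.linalg.norm(d)
L=np.array([.529,.171,.118])
def ori(y):
    zz=np.array([-.286,-.958,0]); y=y/np.linalg.norm(y); zz-=y*(zz@y); zz/=np.linalg.norm(zz)
    return np.c_[np.cross(y,zz),y,zz]
DOWN=ori(np.array([0,0,-1.])); LOOK=ori(-d)
def inc(p,R,n=1,s=None):
    from station import sense
    s=s or sense();R0=np.array(s['ee_rot']);p0=np.array(s['tcp_pos'])
    t=R0.T@(np.array(p)-p0);w=Ro.from_matrix(R0.T@R).as_rotvec()
    print('t',round(s['time_s'],2),'tcp',p0.round(4),'shift',t.round(4),'rot',w.round(4),'|t|',np.linalg.norm(t).round(3),'force',np.round(s['wrist_force'],1),'w',round(s['gripper_width'],3))
    for i in range(1,n+1): print(' '.join(f'{x:.4f}' for x in np.r_[t*i/n,w*i/n]),end='; ')
    print()
E
python3 - <<'E'
from h import *
inc([.487,-.092,.25],DOWN,16)
E
```

```text
t 0.15 tcp [0.2117 0.5876 0.2217] shift [-0.4894 -0.0273  0.546 ] rot [-0.0016 -0.0558 -0.0001] |t| 0.734 force [ 0.3 -0.1  0.4] w 1.002
-0.0306 -0.0017 0.0341 -0.0001 -0.0035 -0.0000; -0.0612 -0.0034 0.0683 -0.0002 -0.0070 -0.0000; -0.0918 -0.0051 0.1024 -0.0003 -0.0105 -0.0000; -0.1224 -0.0068 0.1365 -0.0004 -0.0140 -0.0000; -0.1529 -0.0085 0.1706 -0.0005 -0.0174 -0.0000; -0.1835 -0.0102 0.2048 -0.0006 -0.0209 -0.0000; -0.2141 -0.0120 0.2389 -0.0007 -0.0244 -0.0000; -0.2447 -0.0137 0.2730 -0.0008 -0.0279 -0.0000; -0.2753 -0.0154 0.3071 -0.0009 -0.0314 -0.0000; -0.3059 -0.0171 0.3413 -0.0010 -0.0349 -0.0000; -0.3365 -0.0188 0.3754 -0.0011 -0.0384 -0.0000; -0.3671 -0.0205 0.4095 -0.0012 -0.0419 -0.0001; -0.3977 -0.0222 0.4436 -0.0013 -0.0454 -0.0001; -0.4283 -0.0239 0.4778 -0.0014 -0.0488 -0.0001; -0.4588 -0.0256 0.5119 -0.0015 -0.0523 -0.0001; -0.4894 -0.0273 0.5460 -0.0016 -0.0558 -0.0001;
```

Request:
{"api": "move_arm", "payload": {
  "increments": "-1 -0.02 -0.008 0.022 0 -0.007 0; -1 -0.05 -0.016 0.056 0 -0.014 0; -1 -0.08 -0.024 0.09 0 -0.021 0; -1 -0.11 -0.027 0.124 0 -0.028 0; -1 -0.14 -0.027 0.157 0 -0.035 0; -1 -0.17 -0.027 0.19 0 -0.042 0; -1 -0.2 -0.027 0.223 0 -0.049 0; -1 -0.23 -0.027 0.257 0 -0.056 0"
}}

```text
time_s: 0.95
tcp_pos: [0.3413, 0.2664, 0.2495]
ee_rot: [[-0.959, 0.0, -0.285], [0.285, 0.0, -0.959], [0.0, -1.0, -0.0]]
wrist_force: [1.9, 0.2, -0.7]
gripper_width: 1.002
```

Run:
```python
from h import *
inc([.487,-.092,.25],DOWN,8)
```

```text
t 0.95 tcp [0.3413 0.2664 0.2495] shift [-0.2418 -0.0005  0.302 ] rot [0.0002 0.0012 0.    ] |t| 0.387 force [ 1.9  0.2 -0.7] w 1.002
-0.0302 -0.0001 0.0378 0.0000 0.0001 0.0000; -0.0605 -0.0001 0.0755 0.0000 0.0003 0.0000; -0.0907 -0.0002 0.1133 0.0001 0.0004 0.0000; -0.1209 -0.0003 0.1510 0.0001 0.0006 0.0000; -0.1511 -0.0003 0.1888 0.0001 0.0007 0.0000; -0.1814 -0.0004 0.2265 0.0001 0.0009 0.0000; -0.2116 -0.0005 0.2643 0.0002 0.0010 0.0000; -0.2418 -0.0005 0.3020 0.0002 0.0012 0.0000;
```

Request:
{"api": "move_arm", "payload": {
  "increments": "-1 -0.028 0 0.035 0 0 0; -1 -0.058 0 0.072 0 0 0; -1 -0.088 0 0.11 0 0 0; -1 -0.118 0 0.147 0 0 0; -1 -0.148 0 0.184 0 0 0; -1 -0.177 0 0.221 0 0 0; -1 -0.206 0 0.257 0 0 0; -1 -0.227 0 0.284 0 0 0"
}}

```text
time_s: 1.75
tcp_pos: [0.4778, -0.0712, 0.2493]
ee_rot: [[-0.958, -0.0, -0.287], [0.287, -0.0, -0.958], [0.0, -1.0, 0.0]]
wrist_force: [0.9, 0.8, 0.4]
gripper_width: 1.001
```

Request:
{"api": "move_arm", "payload": {
  "increments": "-1 -0.011 0 0.013 0 0 0; -1 -0.015 0 0.018 0 0 0; -1 -0.015 0 0.018 0 0 0; -1 -0.015 0 0.018 0 0 0"
}}

```text
time_s: 2.15
tcp_pos: [0.4863, -0.0897, 0.2495]
ee_rot: [[-0.958, -0.0, -0.285], [0.285, 0.0, -0.958], [0.0, -1.0, -0.0]]
wrist_force: [-0.4, 0.9, 0.3]
gripper_width: 0.998
```

Run:
```python
from h import *
from station import *
inc([.487,-.092,.0995],DOWN,1)
for n in("wrist","scene"):
    p=camera_params(n)
    im,dd=capture(n);np.savez(f"pics/{n}1.npz",im=im,d=dd,**{k:np.array(v) for k,v in p.items()})
    cv2.imwrite(f"pics/{n}1.png",im[:,:,::-1])
z=load('wrist1');W=np.nan_to_num(pts(z),nan=-1);X,Y,Z=W[...,0],W[...,1],W[...,2]
m=(np.hypot(X-.487,Y+.092)<.025)
for a,b in((.08,.115),(.115,.127),(.127,.14)):
    q=W[m&(Z>a)&(Z<b)]
    if len(q):print(a,len(q),np.median(q,0).round(4),q.min(0).round(4),q.max(0).round(4),((q.min(0)+q.max(0))/2).round(4))
```

```text
t 2.15 tcp [ 0.4863 -0.0897  0.2495] shift [-0.0014  0.15    0.002 ] rot [0.0001 0.0009 0.0004] |t| 0.15 force [-0.4  0.9  0.3] w 0.998
-0.0014 0.1500 0.0020 0.0001 0.0009 0.0004; 
0.08 79 [ 0.4938 -0.0929  0.0902] [ 0.4876 -0.0993  0.0805] [ 0.4948 -0.0846  0.103 ] [ 0.4912 -0.092   0.0917]
0.115 80 [ 0.4957 -0.0937  0.1218] [ 0.4823 -0.1025  0.1156] [ 0.498  -0.0798  0.1267] [ 0.4901 -0.0911  0.1211]
0.127 629 [ 0.487  -0.0913  0.1306] [ 0.4755 -0.1024  0.1271] [ 0.4982 -0.0795  0.1324] [ 0.4868 -0.091   0.1297]
```

View pics/wrist1.png

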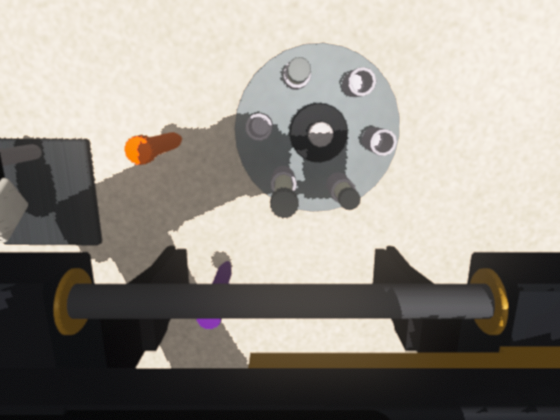

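The long tube's cap is at px (284,203), which gives (0.487, -0.091). That agrees with the top view, and it is between the fingers. Next I descend.

Request:
{"api": "move_arm", "payload": {
  "increments": "-1 -0.001 0.025 0.001 0 0 0; -1 -0.001 0.055 0.001 0 0 0; -1 -0.001 0.085 0.001 0 0 0; -1 -0.001 0.11 0.001 0 0 0; -1 -0.001 0.13 0.001 0 0 0; -1 -0.001 0.144 0.001 0 0 0; -1 -0.001 0.15 0.001 0 0 0; -1 -0.001 0.15 0.001 0 0 0"
}}

```text
time_s: 3.05
tcp_pos: [0.487, -0.091, 0.0992]
ee_rot: [[-0.959, -0.001, -0.285], [0.285, -0.0, -0.959], [0.001, -1.0, 0.001]]
wrist_force: [-1.3, 0.1, -0.2]
gripper_width: 0.999
```

Request:
{"api": "move_arm", "payload": {
  "increments": "0 0 0 0 0 0 0; 0 0 0 0 0 0 0; 0.3 0 0 0 0 0 0; 1 0 0 0 0 0 0; 1 0 0 0 0 0 0; 1 0 0 0 0 0 0; 1 0 0 0 0 0 0; 1 0 0 0 0 0 0"
}}

```text
time_s: 3.85
tcp_pos: [0.4874, -0.0916, 0.0995]
ee_rot: [[-0.958, -0.0, -0.286], [0.286, -0.0, -0.958], [0.0, -1.0, 0.0]]
wrist_force: [-0.8, 0.2, -0.6]
gripper_width: 0.357
```

Run:
```python
from h import *
from station import *
inc([.487,-.092,.0995],DOWN,1)
for n in("wrist","scene"):
    p=camera_params(n)
    im,dd=capture(n);np.savez(f"pics/{n}2.npz",im=im,d=dd,**{k:np.array(v) for k,v in p.items()})
    cv2.imwrite(f"pics/{n}2.png",im[:,:,::-1])
```

```text
t 3.85 tcp [ 0.4874 -0.0916  0.0995] shift [0.0002 0.     0.0005] rot [-0.      0.0003  0.0001] |t| 0.001 force [-0.8  0.2 -0.6] w 0.357
0.0002 0.0000 0.0005 -0.0000 0.0003 0.0001;
```

View pics/scene2.png

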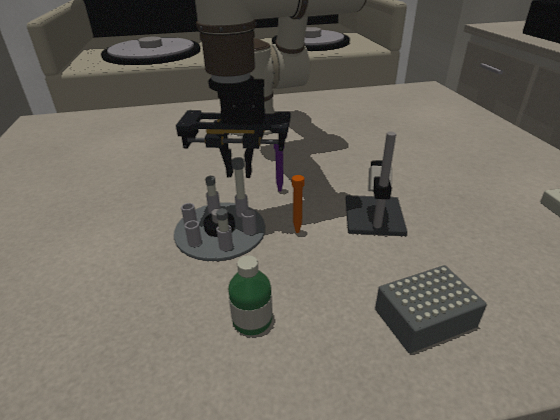

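The fingers straddle the cap at px (238,165) and are still closing.

Request:
{"api": "move_arm", "payload": {
  "increments": "1 0 0 0 0 0 0; 1 0 0 0 0 0 0; 1 0 0 0 0 0 0; 1 0 0 0 0 0 0; 1 0 0 0 0 0 0; 1 0 0 0 0 0 0"
}}

```text
time_s: 4.55
tcp_pos: [0.4874, -0.0916, 0.0995]
ee_rot: [[-0.958, -0.0, -0.286], [0.286, 0.0, -0.958], [0.0, -1.0, 0.0]]
wrist_force: [-0.6, -0.2, 0.3]
gripper_width: 0.233
```

Request:
{"api": "move_arm", "payload": {
  "increments": "1 0 -0.01 0 0 0 0; 1 0 -0.025 0 0 0 0; 1 0 -0.045 0 0 0 0; 1 0 -0.07 0 0 0 0; 1 0 -0.095 0 0 0 0; 1 0 -0.12 0 0 0 0; 1 0 -0.14 0 0 0 0; 1 0 -0.15 0 0 0 0"
}}

```text
time_s: 5.35
tcp_pos: [0.4882, -0.0916, 0.2523]
ee_rot: [[-0.958, 0.004, -0.286], [0.286, 0.0, -0.958], [-0.004, -1.0, -0.001]]
wrist_force: [0.8, -0.2, -0.8]
gripper_width: 0.235
```

Run:
```python
from h import *
from station import *
g=L+.162*d
print(g, g+.0187*-d)
T=g-.0187*d
inc(T+.06*d,LOOK,16)
for n in("scene",):
    p=camera_params(n)
    im,dd=capture(n);np.savez(f"pics/{n}3.npz",im=im,d=dd,**{k:np.array(v) for k,v in p.items()})
    cv2.imwrite(f"pics/{n}3.png",im[:,:,::-1])
```

```text
[0.44002008 0.19758052 0.25074054] [0.45029122 0.19451228 0.23541802]
t 5.35 tcp [ 0.4882 -0.0916  0.2523] shift [ 0.1522 -0.0325 -0.2634] rot [1.600e-03 2.000e-04 6.063e-01] |t| 0.306 force [ 0.8 -0.2 -0.8] w 0.235
0.0095 -0.0020 -0.0165 0.0001 0.0000 0.0379; 0.0190 -0.0041 -0.0329 0.0002 0.0000 0.0758; 0.0285 -0.0061 -0.0494 0.0003 0.0000 0.1137; 0.0381 -0.0081 -0.0659 0.0004 0.0000 0.1516; 0.0476 -0.0102 -0.0823 0.0005 0.0001 0.1895; 0.0571 -0.0122 -0.0988 0.0006 0.0001 0.2274; 0.0666 -0.0142 -0.1153 0.0007 0.0001 0.2653; 0.0761 -0.0163 -0.1317 0.0008 0.0001 0.3032; 0.0856 -0.0183 -0.1482 0.0009 0.0001 0.3411; 0.0951 -0.0203 -0.1647 0.0010 0.0001 0.3790; 0.1047 -0.0224 -0.1811 0.0011 0.0001 0.4169; 0.1142 -0.0244 -0.1976 0.0012 0.0001 0.4547; 0.1237 -0.0264 -0.2140 0.0013 0.0001 0.4926; 0.1332 -0.0285 -0.2305 0.0014 0.0001 0.5305; 0.1427 -0.0305 -0.2470 0.0015 0.0002 0.5684; 0.1522 -0.0325 -0.2634 0.0016 0.0002 0.6063;
```

View pics/scene3.png

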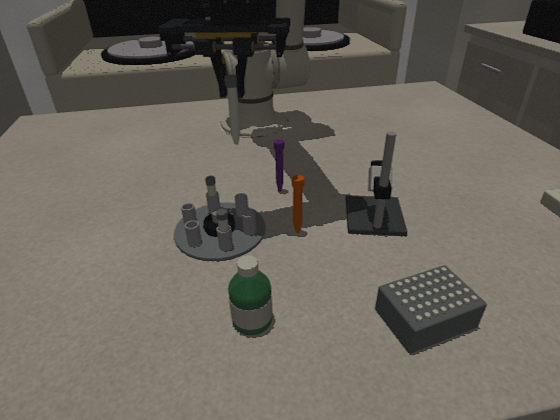

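The tube is out of the carousel and hanging straight, with its tip at px (236,143). Next I move to a standoff 6 cm beyond the goal along the lens axis, tilting on the way.

Request:
{"api": "move_arm", "payload": {
  "increments": "1 0.005 -0.001 -0.008 0 0 0.02; 1 0.014 -0.003 -0.024 0 0 0.055; 1 0.026 -0.006 -0.045 0 0 0.1; 1 0.039 -0.009 -0.067 0 0 0.15; 1 0.052 -0.011 -0.09 0 0 0.2; 1 0.065 -0.014 -0.112 0 0 0.25; 1 0.078 -0.017 -0.134 0 0 0.3; 1 0.09 -0.019 -0.155 0 0 0.35"
}}

```text
time_s: 6.2
tcp_pos: [0.444, 0.0837, 0.2676]
ee_rot: [[-0.9, 0.33, -0.285], [0.267, -0.098, -0.959], [-0.344, -0.939, -0.0]]
wrist_force: [1.1, 0.4, -1.4]
gripper_width: 0.232
```

Run:
```python
from h import *
T=L+(.162-.0187+.06)*d
inc(T,LOOK,8)
```

```text
t 6.2 tcp [0.444  0.0837 0.2676] shift [ 0.0504 -0.0366 -0.1081] rot [0.0007 0.0011 0.2594] |t| 0.125 force [ 1.1  0.4 -1.4] w 0.232
0.0063 -0.0046 -0.0135 0.0001 0.0001 0.0324; 0.0126 -0.0091 -0.0270 0.0002 0.0003 0.0648; 0.0189 -0.0137 -0.0405 0.0003 0.0004 0.0973; 0.0252 -0.0183 -0.0541 0.0003 0.0006 0.1297; 0.0315 -0.0229 -0.0676 0.0004 0.0007 0.1621; 0.0378 -0.0274 -0.0811 0.0005 0.0008 0.1945; 0.0441 -0.0320 -0.0946 0.0006 0.0010 0.2270; 0.0504 -0.0366 -0.1081 0.0007 0.0011 0.2594;
```

Request:
{"api": "move_arm", "payload": {
  "increments": "1 0.009 -0.007 -0.02 0 0 0.047; 1 0.018 -0.013 -0.039 0 0 0.094; 1 0.027 -0.02 -0.058 0 0 0.14; 1 0.036 -0.026 -0.077 0 0 0.185; 1 0.043 -0.031 -0.093 0 0 0.222; 1 0.048 -0.035 -0.103 0 0 0.245; 1 0.05 -0.037 -0.108 0.001 0.001 0.259; 1 0.05 -0.037 -0.108 0.001 0.001 0.259"
}}

```text
time_s: 7.0
tcp_pos: [0.4184, 0.2035, 0.2851]
ee_rot: [[-0.787, 0.547, -0.285], [0.233, -0.165, -0.958], [-0.571, -0.821, 0.002]]
wrist_force: [0.1, -0.0, -0.6]
gripper_width: 0.232
```

Run:
```python
from h import *
from station import *
inc(L+(.162-.0187+.0)*d,LOOK,1)
for n in("scene","top","wrist"):
    p=camera_params(n)
    im,dd=capture(n);np.savez(f"pics/{n}4.npz",im=im,d=dd,**{k:np.array(v) for k,v in p.items()})
    cv2.imwrite(f"pics/{n}4.png",im[:,:,::-1])
im=cv2.imread('pics/scene4.png')[60:240,260:440];a=cv2.resize(im,None,fx=3.2,fy=3.2,interpolation=cv2.INTER_CUBIC);cv2.imwrite('pics/sc4.png',a)
```

```text
t 7.0 tcp [0.4184 0.2035 0.2851] shift [ 0.0012  0.0597 -0.0006] rot [-0.0012  0.0019  0.0021] |t| 0.06 force [ 0.1 -0.  -0.6] w 0.232
0.0012 0.0597 -0.0006 -0.0012 0.0019 0.0021;
```

View pics/sc4.png

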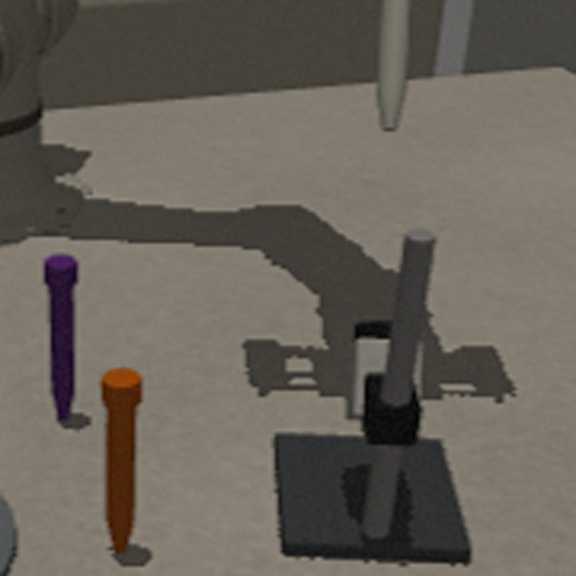

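View pics/wrist4.png

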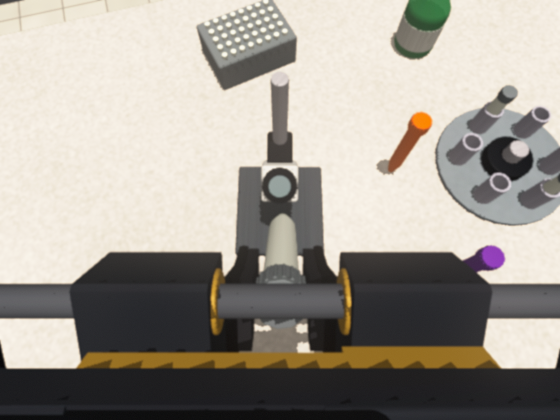

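View pics/top4.png

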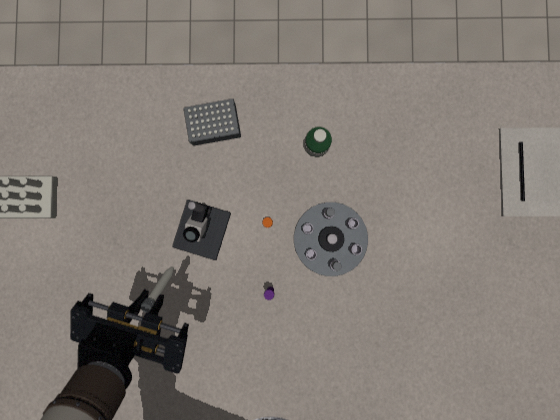

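The tube in the gripper points at the lens: the wrist view has the lens at (280,185) and the tube end at (283,218). I'll measure the tube axis from the depth data.

```bash
cat > ax.py <<'E'
from h import *
import sys
k=sys.argv[1]
R=LOOK;
def F(W):return (W-L)@np.c_[R[:,0],R[:,2],d] # across x, across z(horizontal), along
for n in sys.argv[2:]:
    z=load(n+k);P=F(np.nan_to_num(pts(z),nan=9))
    lo=float(.025)
    m=(np.hypot(P[...,0],P[...,1])<.03)&(P[...,2]>lo)&(P[...,2]<.22)
    q=P[m];print(n,len(q))
    C=(z['xyz']-L)@np.c_[R[:,0],R[:,2],d]
    for a in np.arange(lo,.21,.012):
        s=q[(q[:,2]>=a)&(q[:,2]<a+.012)]
        if len(s)>3: print(f"{a:.3f}",len(s),'mid',((s.min(0)+s.max(0))/2)[:2].round(4),'ext',np.ptp(s,0)[:2].round(4),'med',np.median(s,0)[:2].round(4),'minalong',s[:,2].min().round(4))
    print('camdir across',(C[:2]/np.linalg.norm(C)).round(2))
E
python3 ax.py 4 scene top wrist
```

```text
scene 660
0.109 19 mid [-0.0007  0.0008] ext [0.0079 0.0073] med [-0.0022  0.0012] minalong 0.1154
0.121 48 mid [-0.0013  0.0013] ext [0.0099 0.014 ] med [-0.0032  0.0016] minalong 0.1213
0.133 56 mid [-0.0039  0.0007] ext [0.009  0.0167] med [-0.0047  0.0024] minalong 0.1332
0.145 66 mid [-0.0026  0.0006] ext [0.0135 0.017 ] med [-0.005   0.0016] minalong 0.145
0.157 59 mid [-0.0049  0.0008] ext [0.0083 0.0149] med [-0.0052  0.0014] minalong 0.1571
0.169 55 mid [-0.0037  0.0011] ext [0.0096 0.0149] med [-0.0056  0.0018] minalong 0.1693
0.181 64 mid [-0.003   0.0001] ext [0.0137 0.0167] med [-0.0053  0.0015] minalong 0.1811
0.193 107 mid [-0.0022 -0.0002] ext [0.025  0.0372] med [-0.0049  0.0022] minalong 0.1933
0.205 142 mid [-0.0011 -0.0003] ext [0.0265 0.0381] med [-0.0075 -0.0004] minalong 0.205
camdir across [-0.98  0.16]
top 428
0.109 9 mid [-0.0032  0.0014] ext [0.0055 0.0084] med [-0.0035  0.0023] minalong 0.1153
0.121 20 mid [-0.0042  0.0025] ext [0.0084 0.0108] med [-0.0056  0.0037] minalong 0.1223
0.133 36 mid [-0.0046  0.0017] ext [0.01   0.0148] med [-0.0068  0.0029] min
[... 625 characters left out ...]
0028 0.0091] med [-0.0063  0.001 ] minalong 0.122
0.133 102 mid [-0.0043  0.0009] ext [0.0089 0.0166] med [-0.0073  0.0009] minalong 0.1343
0.145 153 mid [-0.005   0.0005] ext [0.0073 0.0163] med [-0.0073  0.0008] minalong 0.1452
0.157 178 mid [-0.0041  0.0006] ext [0.0093 0.0168] med [-0.0075  0.0007] minalong 0.157
0.169 207 mid [-0.0046  0.0003] ext [0.0084 0.0166] med [-0.0075  0.0001] minalong 0.169
0.181 254 mid [-0.0044  0.0002] ext [0.0094 0.0167] med [-0.0077  0.0006] minalong 0.181
0.193 383 mid [-0.0061 -0.0002] ext [0.0152 0.0379] med [-0.0081 -0.0004] minalong 0.193
0.205 706 mid [-0.0079 -0.0002] ext [0.0124 0.038 ] med [-0.0117  0.0004] minalong 0.205
camdir across [-0.2 -0. ]
```

The axis is within about 2 mm of the lens axis, and the tip is about 0.113 m from the glass. I'll advance slowly by 61 mm.

Request:
{"api": "move_arm", "payload": {
  "increments": "1 0 0.005 0 0 0 0; 1 0 0.014 0 0 0 0; 1 0 0.024 0 0 0 0; 1 0 0.034 0 0 0 0; 1 0 0.044 0 0 0 0; 1 0 0.053 0 0 0 0; 1 0 0.059 0 0 0 0; 1 0 0.061 0 0 0 0"
}}

```text
time_s: 7.95
tcp_pos: [0.4528, 0.1924, 0.2352]
ee_rot: [[-0.786, 0.547, -0.288], [0.235, -0.166, -0.958], [-0.572, -0.821, 0.002]]
wrist_force: [-0.4, 0.3, 0.1]
gripper_width: 0.228
```

Request:
{"api": "move_arm", "payload": {
  "increments": "1 0 0 0 0 0 0; 1 0 0 0 0 0 0; 1 0 0 0 0 0 0; 1 0 0 0 0 0 0; 1 0 0 0 0 0 0; 1 0 0 0 0 0 0"
}}

```text
time_s: 8.55
tcp_pos: [0.4525, 0.1934, 0.2363]
ee_rot: [[-0.786, 0.548, -0.287], [0.235, -0.164, -0.958], [-0.572, -0.82, 0.0]]
wrist_force: [-0.2, -0.1, -1.1]
gripper_width: 0.236
```

```bash
python3 - <<'E'
from h import *
from station import *
inc(L+(.162-.0187+.0)*d,LOOK,1)
for n in("scene","top","wrist"):
    p=camera_params(n)
    im,dd=capture(n);np.savez(f"pics/{n}5.npz",im=im,d=dd,**{k:np.array(v) for k,v in p.items()})
    cv2.imwrite(f"pics/{n}5.png",im[:,:,::-1])
a=cv2.resize(cv2.imread('pics/scene5.png')[60:240,260:440],None,fx=2.2,fy=2.2,interpolation=cv2.INTER_CUBIC)
b=cv2.resize(cv2.imread('pics/top5.png')[180:340,110:270],(396,396),interpolation=cv2.INTER_CUBIC)
cv2.imwrite('pics/sc5.png',np.hstack([a,b]))
E
python3 ax.py 5 scene top wrist
```

```text
t 8.55 tcp [0.4525 0.1934 0.2363] shift [ 0.0025 -0.0007 -0.0005] rot [-0.0004 -0.0005  0.0014] |t| 0.003 force [-0.2 -0.1 -1.1] w 0.236
0.0025 -0.0007 -0.0005 -0.0004 -0.0005 0.0014; 
scene 1276
0.049 19 mid [-0.0018  0.0006] ext [0.0078 0.0077] med [-0.0019  0.0011] minalong 0.0551
0.061 48 mid [-0.0035  0.0004] ext [0.0108 0.0134] med [-0.0044  0.0017] minalong 0.0614
0.073 59 mid [-0.0047  0.0005] ext [0.0101 0.0169] med [-0.0065  0.0021] minalong 0.0736
0.085 66 mid [-0.0036  0.0006] ext [0.0119 0.0165] med [-0.006   0.0019] minalong 0.085
0.097 53 mid [-0.006   0.0007] ext [0.0084 0.0153] med [-0.0064  0.0014] minalong 0.0973
0.109 62 mid [-0.0039  0.0003] ext [0.0117 0.0164] med [-0.007   0.0018] minalong 0.1091
0.121 59 mid [-0.0047  0.0002] ext [0.0124 0.0169] med [-0.0067  0.002 ] minalong 0.1215
0.133 101 mid [-0.0018 -0.0003] ext [0.0235 0.0377] med [-0.0067  0.001 ] minalong 0.1331
0.145 142 mid [-0.0033 -0.0002] ext [0.0241 0.0383] med [-0.0092 -0.0002] minalong 0.1451
0.157 154 mid [-0.0035  0.0002] ext [0.0224 0.039 ] med [-0.0106  0.0006] minalong 0.157
0.169 137 mid
[... 2232 characters left out ...]
0098 0.0168] med [-0.0081 -0.    ] minalong 0.121
0.133 396 mid [-0.0068 -0.0008] ext [0.0147 0.0379] med [-0.0085 -0.0006] minalong 0.133
0.145 695 mid [-0.0079 -0.0008] ext [0.013 0.038] med [-0.0122 -0.0006] minalong 0.145
0.157 1114 mid [-0.0101 -0.0008] ext [0.0088 0.0406] med [-0.0121 -0.001 ] minalong 0.157
0.169 1190 mid [-0.0025 -0.0008] ext [0.0243 0.0423] med [-0.012  -0.0007] minalong 0.169
0.181 1038 mid [ 0.0006 -0.0009] ext [0.0141 0.0301] med [0.0006 0.0092] minalong 0.1816
0.193 364 mid [-0.004  -0.0009] ext [0.0194 0.0311] med [-0.0048 -0.0156] minalong 0.193
0.205 450 mid [-0.0122 -0.0008] ext [0.0184 0.032 ] med [-0.0126 -0.0156] minalong 0.205
camdir across [-0.24 -0.  ]
```

View pics/sc5.png

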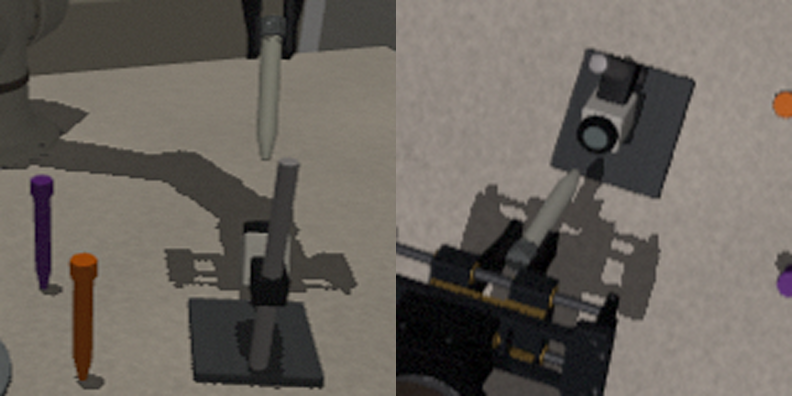

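Tip about 52 mm from the glass, within about 2 mm of the axis, and parallel to it. The arm is still, so I hand in.

Run:
```python
from station import *
s=sense();print(s['time_s'],s['joint_velocities'],s['gripper_width'],s['wrist_force'])
r.finish_job()
```

```text
8.7 [-0.09209685  0.03593444 -0.09186698 -0.02905108 -0.0619686  -0.01858949] 0.23232802944443037 [-0.03078072 -0.3279455  -0.55110554]
the job is handed in; nothing more can be done
```

I took the long tube out of the carousel by its cap, tilted it 35° and brought it in along the lens axis. I handed the job in at 8.7 s with the gripper still holding it there.

**Last checks:** All three cameras' depth data were consistent:
- The tip was about 52–55 mm in front of the glass.
- It was within about 2 mm of the lens axis across it.
- The tube was parallel to the axis within about 0.02 rad.
- The joints were at rest, and the grip was steady at 0.23 opening.

The wrist force stayed within about 2 N in every reading I took. I saw no contact with the stand, and the other objects looked untouched in the pictures. No check failed or disagreed. The job reports no verdict, so I can't confirm the result beyond these checks.

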